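# Bring the pill case round to the front and hold the tray

### The arm

A 6-joint arm with a two-finger parallel gripper is mounted at the origin on the work surface. World frame = base frame: x ahead of the robot, y to its left, z up, the work surface at z = 0. Lengths are in m, angles in rad, forces in N, time in s.
With the tool pointing down it reaches from about 0.425 to 0.95 m from the base axis. Payload 3.5 kg.
Tool frame: the origin (TCP) lies midway between the tips of the shut fingers; the grasp point (between the pads) lies 19 mm behind it; z points along the fingers, y is the line along which they close (so a half turn about z gives the same grasp; the last joint's range is limited). The gripper opens to 85 mm and grips with 20 to 120 N. Pads are 22 mm wide; open, the fingers measure 114 mm over their backs; the gripper's body (76 mm by 85 mm) begins 54 mm behind the grasp point. The pads swing forward as they close: fully open they stand 13 mm farther back than shut.
Start: joints at [0.982, 0.286, 1.577, -0, 1.279, -0.15], TCP at [0.287, 0.611, 0.201] pointing down, gripper open.
Joint ranges: [-2.77, 2.77], [-0.9, 2.22], [0.21, 2.48], [-1.53, 4.67], [0.24, 2.81], [-2.84, 2.84]. Speed limits (rad/s): [2.79, 2.79, 3.14, 3.14, 3.14, 3.14].

### API

Orientations are given as a unit quaternion [x, y, z, w].
In Python, from plant import get_state, read_camera, ctrl gives the robot as it stands.
- The arm moves only by the shell command python3 -m crank 'ROWS' [FORCE]. ROWS is JSON, a list of rows, each a list of 3 entries, a list of its own where there are three numbers: the shift along the tool's x, y, z in mm, then the turn about the tool's z in degrees, then the closure in counts, from 0 (fully open) to 255 (shut). In form: [[[tx, ty, tz], yaw, claw], ...]. A call has 1 to 10 rows; each row is the pose to reach, as a shift and turn from the pose commanded when the call began, along the tool's axes at that moment; what a row does not reach only later rows make up. A row lasts 1/10 s, in which the tool goes at most 50 mm and 8.59 degrees, less where a joint would pass 70% of its speed; a pose out of reach is approached as far as the arm can. A call with a gripper value outside its range is refused whole. The fingers move at their own pace and stop on an object; FORCE is the grip in N (left out, the last holds). Time passes only in rows, so rows that repeat a pose let the fingers close. It gives the time, the measured TCP pose, the force, the opening and the grip force at its end, in the units of the state.
- get_state(): the state, without advancing time (a new reading comes with each control period).
- read_camera(name): name is "scene" or "top"; returns a dict with "frame" (400x640x3 uint8, blue, green, red), "range_z" (400x640 float32, m along the optical axis (not along the pixel's ray), 0 where there is no reading), "vfov" (degrees; the focal length in pixels is half the picture's height over the tangent of half this angle, whatever the lens; pixels are square), "cx", "cy" (the principal point, pixels), "origin" and "orientation" of the camera in the world. Camera axes: x right, y down, z forward; pixel columns grow to the right and rows downward; lengths in m; the calibration is good to about 2 mm. A picture is of the moment at which its call begins.
- ctrl.sign_off(): hands the job in; it is judged then, once.
The state is a dict: "time": time; "qpos": joint angles; "dq": joint speeds; "joint_efforts": joint torques, N m; "eef_pos": TCP position; "tcp_rot": TCP orientation; "contact_force": force on the tool from outside, world axes, zero at the start; "wrist_torque": the same for the moment, N m; "opening": opening from 0.0 (shut) to 1.0 (fully open); "finger_force": force on a finger pad.
Only numpy, scipy, OpenCV 4.12 (cv2) and the standard library are available. Lean on these libraries where they do the work, as an engineer would, in place of code of your own. Each camera call takes 0.05 s, during which the arm holds its last target. There are 200 camera calls.

### The job

Gently turn the round aluminium tray, by its pegs or rim and regripping as needed, until the twist-lid pill case stands squarely in line with the pointer at the front of the foot, then keep hold of a peg or the rim so that the tray stays still while I twist the lid off: finish while still gripping it firmly, do not let go. Do not take hold of the pill case, leave it and the other things standing upright in their rings, and disturb nothing else on the console.

Things in the scene. Friction and masses are not known exactly. Their poses are not given: they have to be found in the camera images.
- foot: fixed white plastic foot of the carousel: disc 190 mm across, 22 mm high, with a tongue along its own -x (the FRONT, roughly towards the robot) out to 180 mm from the centre. Pointer: upright fin on the tongue, 148 to 178 mm from the centre, 6 mm thick, top 28 mm above the console. Origin: on the turning axis at console height; z up
- carousel: round aluminium tray 274 mm across, turning both ways (over a full turn) about the vertical axis through its origin (centre of underside, 24 mm above the console). Floor 32 mm, lip top 38 mm above the console. Five pegs at the rim, midway between five rings. 1 to 2 N at a peg turns it; it stays where left, no spring. Mass about 0.9 kg
- empty_ring (a point): centre of the one empty ring, on the tray floor. Five shallow rubber rings (inside 52, outside 58 mm across, 4 mm high) lie 72 degrees apart on the tray, centres 85 mm from the axis; this one is at the tray's own -x, the other four hold one loose thing each
- peg0 (a point): top centre of one of the tray's five upright wooden pegs, for turning the tray by: 14 mm across, 55 mm tall (top 87 mm above the console), 118 mm from the turning axis, 216 degrees anticlockwise (seen from above) from the tray's own +x
- peg1 (a point): top centre of one of the tray's five upright wooden pegs, for turning the tray by: 14 mm across, 55 mm tall (top 87 mm above the console), 118 mm from the turning axis, 288 degrees anticlockwise (seen from above) from the tray's own +x
- peg2 (a point): top centre of one of the tray's five upright wooden pegs, for turning the tray by: 14 mm across, 55 mm tall (top 87 mm above the console), 118 mm from the turning axis, 0 degrees anticlockwise (seen from above) from the tray's own +x
- peg3 (a point): top centre of one of the tray's five upright wooden pegs, for turning the tray by: 14 mm across, 55 mm tall (top 87 mm above the console), 118 mm from the turning axis, 72 degrees anticlockwise (seen from above) from the tray's own +x
- peg4 (a point): top centre of one of the tray's five upright wooden pegs, for turning the tray by: 14 mm across, 55 mm tall (top 87 mm above the console), 118 mm from the turning axis, 144 degrees anticlockwise (seen from above) from the tray's own +x
- pill_case: travel pill case, red plastic, round and low: body 39 mm across, 19 mm high, under a wider twist lid 45 mm across (49 over its ribs), 15 mm high, ribbed all round; 35 mm high in all, 40 g. Loose in one of the tray's rings. Origin: centre of its underside (height 32 mm on the tray)
- mint_box: bystander on the tray: plain square red plastic box 32 x 32 x 36 mm, loose in a ring. Origin: centre of underside
- paperweight: bystander on the tray: clear glass dome 45 mm across, 31 mm high, loose in a ring. Origin: centre of underside
- balm_tube: bystander on the tray: slim upright red plastic tube 29 mm across, 58 mm high, loose in a ring; topples easily. Origin: centre of underside
- shoehorn: bystander: wooden shoehorn 205 mm long, lying flat on the console. Origin under its middle, x along its length
- key_bowl: bystander: grey hard silicone bowl 124 mm across, 45 mm high. Origin: centre of underside
- glasses_case: bystander: grey case 65 x 160 x 45 mm lying on the console. Origin: centre of underside

How it is judged:
At the end, for the whole second after the job is handed in: Pill case upright in its ring, on the pointer's side, its centre within 9 mm of the pointer's line; the other three things upright in their rings; tray below 0.06 rad/s while the fingers bear on it or a peg with over 2 N; the robot does not touch the pill case (y of pill_case in the frame of foot between -0.009 and 0.009 m and x of pill_case in the frame of foot below -0.07 m and horizontal distance between pill_case and foot between 0.077 and 0.093 m and height (world z) of pill_case between 0.028 and 0.037 m and angle between pill_case's own z axis and vertical below 0.15 rad and contact force between the fingers and carousel above 2 N and angular speed of carousel below 0.06 rad/s and contact force between each of the arm, the fingers and pill_case below 0.3 N and height (world z) of mint_box between 0.026 and 0.04 m and height (world z) of paperweight between 0.026 and 0.04 m and height (world z) of balm_tube between 0.026 and 0.04 m and angle between each of mint_box, paperweight, balm_tube's own z axis and vertical below 0.2 rad); the arm keeps its last pose, push and grip.
It fails at once if the pill case is taken out of its ring, tipped, or handled by the fingers (height (world z) of pill_case above 0.042 m or angle between pill_case's own z axis and vertical above 0.35 rad or contact force between the fingers and pill_case above 4 N).
It fails at once if another thing on the tray is lifted out or knocked over (height (world z) of any of mint_box, paperweight, balm_tube above 0.044 m or angle between any of mint_box, paperweight, balm_tube's own z axis and vertical above 0.6 rad).
It fails at once if the tray is spun hard (above 3 rad/s) (angular speed of carousel above 3 rad/s).
It fails at once if a bystander on the console is shifted by more than 3 cm (distance of any of shoehorn, key_bowl, glasses_case from where it was at the start of the episode above 0.03 m).
It also fails if it takes over 61 s, if anything falls off the work surface, if the arm or the gripper's body presses on something with over 40 N, if the wrist force passes 120 N, or if a joint passes its speed limit or range.

## Working session

There is one attempt and no reset: what is moved stays moved. The work goes in short steps, Python scripts to look and compute and a shell command to move; the robot and the scene stay as the last step left them, time stands still between calls to the robot, and variables do not carry over. Pictures are saved under pics/ and viewed, at most 10 in all, crops included, and the job is handed in when it is done.

```bash
mkdir -p pics; cat > h.py <<'E'
import numpy as np,cv2
from scipy.spatial.transform import Rotation as R
from plant import get_state, read_camera, ctrl
def cam(n):
    c=read_camera(n); f=200/np.tan(np.radians(c["vfov"])/2)
    z=c["range_z"]; v,u=np.mgrid[:400,:640]
    P=np.stack([(u-c["cx"])/f*z,(v-c["cy"])/f*z,z],-1)
    W=P@R.from_quat(c["orientation"]).as_matrix().T+np.array(c["origin"])
    W[z==0]=np.nan
    return c["frame"],W
E
python3 - <<'E'
from h import *
s=get_state(); print(s)
for n in("top","scene"):
    f,W=cam(n); cv2.imwrite(f"pics/{n}0.png",f); np.save(n+"0.npy",W)
    print(n,[ (p,W[p[1],p[0]].round(3)) for p in((100,100),(320,200),(540,300))])
E
```

```text
{'time': 0.0, 'qpos': array([ 9.82002383e-01,  2.87189975e-01,  1.57821992e+00,  1.15769698e-05,
        1.27859445e+00, -1.49991009e-01]), 'dq': array([ 0.00042246,  0.00080095, -0.00112505,  0.00039625,  0.00029076,
       -0.00032257]), 'joint_efforts': array([-1.23081241e-03, -4.05989778e+01, -2.92619133e+01, -2.06334080e-04,
        5.92337397e-03,  4.01050585e-06]), 'eef_pos': array([0.28632372, 0.6104401 , 0.19960783]), 'tcp_rot': array([ 2.17646953e-01,  9.76026818e-01, -1.12250665e-03, -4.40536530e-04]), 'contact_force': array([ 0.32766587, -0.48146771, -0.22047445]), 'wrist_torque': array([-0.00313733,  0.03120775,  0.0172021 ]), 'finger_force': 0.0, 'opening': 0.9977924000810491}
top [((100, 100), array([0.806, 0.615, 0.001])), ((320, 200), array([ 0.538, -0.011,  0.037])), ((540, 300), array([ 0.283, -0.618, -0.001]))]
scene [((100, 100), array([-0.724, -1.454, -0.203])), ((320, 200), array([ 0.414, -0.021, -0.003])), ((540, 300), array([0.781, 0.569, 0.002]))]
```

View pics/top0.png

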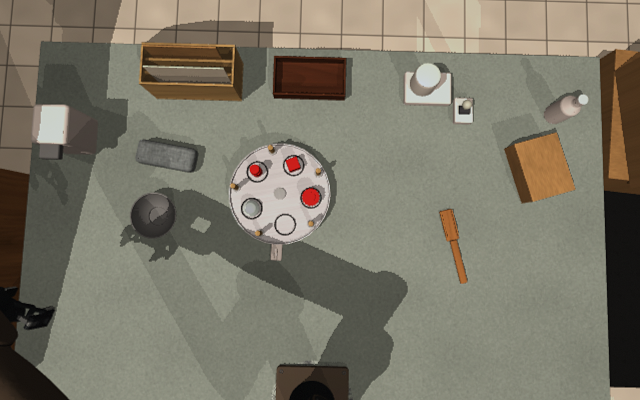

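View pics/scene0.png

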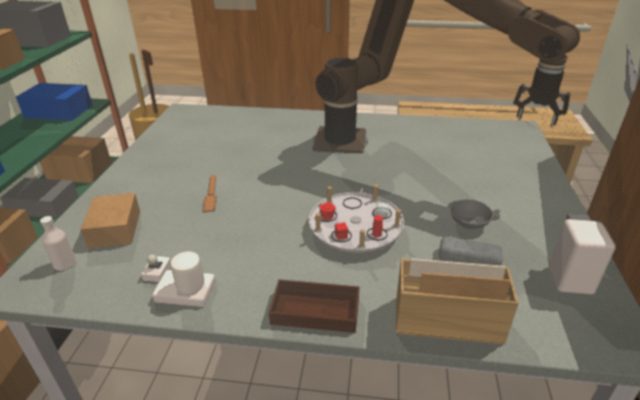

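The top view shows the tray centred near (280,194). The pill case is at (311,197), the mint box (293,164), the tube (256,171), the glass dome (251,208) and the empty ring (285,224). The pointer is at (276,253), and image up is +x.

```bash
cat >> h.py <<'E'
def find(f,W,c=None,verbose=1):
    z=W[...,2]; ok=np.isfinite(z)
    hsv=cv2.cvtColor(f,cv2.COLOR_BGR2HSV).astype(int)
    roi=np.zeros(z.shape,bool); roi[135:275,215:345]=1
    if c is None: # tray: floor-height pixels, circle fit
        m=roi&ok&(z>.027)&(z<.045)
        cs=cv2.findContours(m.astype(np.uint8),0,1)[0]; k=max(cs,key=cv2.contourArea)
        (u,v),r=cv2.minEnclosingCircle(cv2.convexHull(k))
        q=cv2.convexHull(k)[:,0]; p=W[q[:,1],q[:,0],:2]
        A=np.c_[2*p,np.ones(len(p))]; s=np.linalg.lstsq(A,(p**2).sum(1),rcond=None)[0]
        c=s[:2]; print("tray c",c.round(4),"r",np.sqrt(s[2]+c@c).round(4))
    out={'c':c}
    d=np.hypot(W[...,0]-c[0],W[...,1]-c[1])
    def cl(m,name,mn):
        n,l,st,_=cv2.connectedComponentsWithStats(m.astype(np.uint8))
        for i in range(1,n):
            if st[i,4]<mn: continue
            p=W[l==i]; top=p[p[:,2]>np.nanmax(p[:,2])-.008]
            x=(top.min(0)+top.max(0))/2-np.r_[c,0]; 
            print(name,st[i,4],'xy',(x[:2]+c).round(4),'zmax',p[:,2].max().round(3),'ang',np.degrees(np.arctan2(x[1],x[0])).round(1),'r',np.hypot(*x[:2]).round(4))
    red=((hsv[...,0]<8)|(hsv[...,0]>172))&(hsv[...,1]>150)
    cl(roi&ok&red&(z>.045)&(d<.13),'red',15)
    cl(roi&ok&(z>.05)&~red&(d>.1)&(d<.135),'peg',1)
    m=roi&ok&(z>.012)&(d>.146)&(d<.19); p=W[m]
    if len(p):
        cl(m,'tongue',3); 
        top=W[roi&ok&(z>.024)&(d>.146)&(d<.182)]; print('fin',len(top),top.mean(0).round(4) if len(top) else '')
    return c
E
python3 - <<'E'
from h import *
f=cv2.imread('pics/top0.png');W=np.load('top0.npy'); find(f,W)
z=W[...,2]
print((z[240:265,266:288]*1000).round(0)[::2])
cv2.imwrite('pics/crop0.png',cv2.resize(f[135:275,215:345],None,fx=4,fy=4,interpolation=2))
E
```

```text
tray c [0.5528 0.0989] r 0.1359
red 143 xy [0.6301 0.0643] zmax 0.075 ang -24.2 r 0.0847
red 109 xy [0.6099 0.1608] zmax 0.096 ang 47.3 r 0.0842
red 226 xy [0.5428 0.0144] zmax 0.075 ang -96.8 r 0.0851
peg 34 xy [0.6689 0.1229] zmax 0.093 ang 11.6 r 0.1186
peg 1 xy [0.6456 0.053 ] zmax 0.065 ang -26.3 r 0.1035
peg 30 xy [ 0.6108 -0.0035] zmax 0.091 ang -60.5 r 0.1177
peg 38 xy [0.5659 0.216 ] zmax 0.093 ang 83.6 r 0.1178
peg 1 xy [ 0.5382 -0.008 ] zmax 0.066 ang -97.8 r 0.1079
peg 5 xy [ 0.5292 -0.0017] zmax 0.068 ang -103.2 r 0.1034
peg 17 xy [0.5049 0.1876] zmax 0.061 ang 118.4 r 0.1008
peg 25 xy [0.4731 0.0122] zmax 0.091 ang -132.6 r 0.1178
peg 31 xy [0.4454 0.1473] zmax 0.093 ang 155.8 r 0.1178
tongue 78 xy [0.3907 0.1057] zmax 0.033 ang 177.6 r 0.1623
tongue 6 xy [0.3876 0.0922] zmax 0.015 ang -177.7 r 0.1654
fin 22 [0.3901 0.1048 0.0282]
[[32. 31. 33. 29. 33. 34. 36. 36. 35. 34. 31. 28. 33. 33. 34. 32. 34. 30.
  32. 30. 32. 35.]
 [38. 36. 36. 36. 33. nan 32. 34. 37. 39. 30. 29. 36. 27. 32. 27. 31. 34.
  32. 30. 34. 28.]
 [-5. -3.  1.  4.  0.  1. 11. 10. 38. 33. 39. 40. 41. 39.
[... 266 characters left out ...]
. 17. 12. 10. 13. 13.  2.  2.
  -0. -3. -3.  1.]
 [-4. -2.  4.  0.  1. 14. 10. 12. 12. 28. 24. 14.  9. 12. 11.  6. -2.  2.
   0.  2.  2. -1.]
 [-0.  3.  1.  4. -2. 12. 11.  9. 16. 23. 33. 12. 12. 11. 14. 12.  4. -3.
   2. -1. -1. -1.]
 [-5. -3.  4. -3.  1. 14. 15. 13.  8. 28. 27. 14. 16.  9. 12. 12. -0.  4.
   2.  1. -0. -0.]
 [ 2. -6. -3. -1.  4. 14. 10. 11. 25. 30. 26. 12. 19. 18. 11.  5.  0. -3.
   1.  5.  0.  0.]
 [ 6.  0.  4. -6. -1. -2. 12. 10.  7. 11. 10.  6. 10. 13.  7.  3.  1. -2.
   6.  3.  1. nan]
 [ 1.  3.  4.  6. -1. -0.  2. -0.  3.  0. -3. -2.  2. -3. -3. -2.  4. -2.
   1.  1.  2.  1.]
 [ 1. -3. -2.  2. -1. -1. -2.  7. -1. -1.  1. -2. -4.  3. -0.  1.  0.  1.
   1.  1. -3. -0.]]
```

View pics/crop0.png

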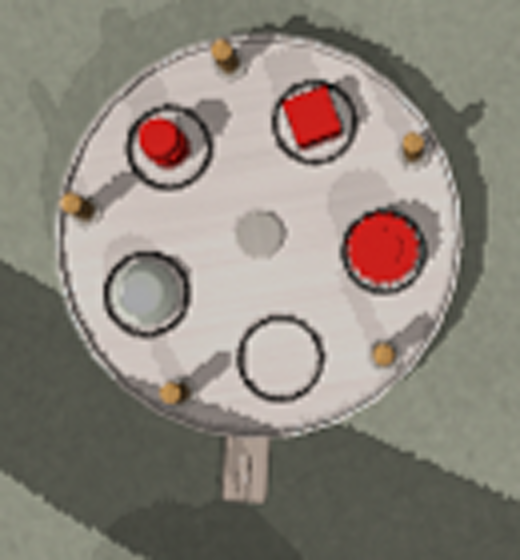

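```bash
cat >> h.py <<'E'
def rel(p,yang,s=None):
    s=s or get_state(); M=R.from_quat(s["tcp_rot"]).as_matrix()
    d=M.T@(np.array(p)-s["eef_pos"])*1000
    cur=np.degrees(np.arctan2(M[1,1],M[0,1])); 
    return d.round(1),'yaw',round(cur-yang,1)
E
python3 -c "
from h import *
print(rel((.4454,.1473,.20),65.8))"
```

```text
(array([-340.8, -351.7,    0.4]), 'yaw', np.float64(-0.9))
```

```bash
python3 -m crank '[[[-15,-15,0],0,90],[[-40,-41,0],0,90],[[-69,-71,0],0,90],[[-99,-102,0],0,90],[[-130,-134,0],0,90],[[-161,-166,0],0,90],[[-192,-198,0],0,90],[[-223,-230,0],0,90],[[-254,-262,0],0,90],[[-280,-289,0],0,90]]' 30
python3 -m crank '[[[-22,-22,0],0,90],[[-40,-41,0],0,90],[[-53,-55,0],-1,90],[[-60,-62,0],-1,90],[[-60,-62,0],-1,90]]'
python3 -c "
from h import *
s=get_state();print(s['eef_pos'],s['qpos'],s['opening'],rel((.4454,.1473,.053),65.8))"
```

```text
time: 1.1
eef_pos: [0.4175, 0.2284, 0.2006]
tcp_rot: [0.218, 0.976, -0.0, -0.0]
contact_force: [1.3, 0.7, -0.5]
opening: 0.647
finger_force: 0.0
time: 1.6
eef_pos: [0.4455, 0.1481, 0.2007]
tcp_rot: [0.21, 0.978, -0.0, -0.0]
contact_force: [-0.7, 1.2, -0.1]
opening: 0.65
finger_force: 0.0
[0.44548976 0.14812831 0.20073044] [ 1.04340700e-01 -1.81014759e-01  2.06453545e+00  9.12770288e-05
  1.25860291e+00 -1.04290101e+00] 0.6497518556576493 (array([ -0.3,  -0.8, 147.7]), 'yaw', np.float64(-0.1))
```

```bash
python3 -m crank '[[[0,-1,15],0,90],[[0,-1,40],0,90],[[0,-1,65],0,90],[[0,-1,90],0,90],[[0,-1,110],0,90],[[0,-1,125],0,90],[[0,-1,136],0,90],[[0,-1,144],0,90],[[0,-1,147],0,90],[[0,-1,147],0,90]]' 
python3 -m crank '[[[0,0,0],0,130],[[0,0,0],0,160],[[0,0,0],0,190],[[0,0,0],0,220],[[0,0,0],0,255],[[0,0,0],0,255],[[0,0,0],0,255],[[0,0,0],0,255]]' 30
python3 - <<'E'
from h import *
f,W=cam("top"); cv2.imwrite('pics/crop1.png',cv2.resize(f[135:275,215:345],None,fx=4,fy=4,interpolation=2)); find(f,W,np.array([.5528,.0989]))
E
```

```text
time: 2.6
eef_pos: [0.4449, 0.1481, 0.0539]
tcp_rot: [0.209, 0.978, -0.0, -0.0]
contact_force: [0.9, 0.6, -0.1]
opening: 0.648
finger_force: 0.0
time: 3.4
eef_pos: [0.4455, 0.148, 0.0547]
tcp_rot: [0.209, 0.978, 0.0, 0.0]
contact_force: [-1.0, -0.3, 5.5]
opening: 0.118
finger_force: 29.7
red 142 xy [0.6301 0.0656] zmax 0.075 ang -23.3 r 0.0841
red 104 xy [0.6085 0.162 ] zmax 0.097 ang 48.6 r 0.0842
red 223 xy [0.5455 0.0132] zmax 0.073 ang -94.8 r 0.086
peg 37 xy [0.6681 0.1243] zmax 0.091 ang 12.4 r 0.118
peg 1 xy [0.6485 0.0559] zmax 0.064 ang -24.2 r 0.1049
peg 29 xy [ 0.612  -0.0034] zmax 0.093 ang -59.9 r 0.1182
peg 38 xy [0.5634 0.2164] zmax 0.092 ang 84.9 r 0.118
peg 2 xy [ 0.5344 -0.0055] zmax 0.064 ang -100.0 r 0.106
peg 2 xy [0.5265 0.0009] zmax 0.062 ang -105.0 r 0.1014
peg 13 xy [0.5023 0.1865] zmax 0.059 ang 120.0 r 0.1011
peg 1128 xy [0.4249 0.0955] zmax 0.404 ang -178.5 r 0.128
peg 23 xy [0.4745 0.011 ] zmax 0.092 ang -131.7 r 0.1177
tongue 1342 xy [0.3758 0.1356] zmax 0.443 ang 168.3 r 0.1808
fin 1172 [0.3948 0.1334 0.3938]
```

View pics/crop1.png

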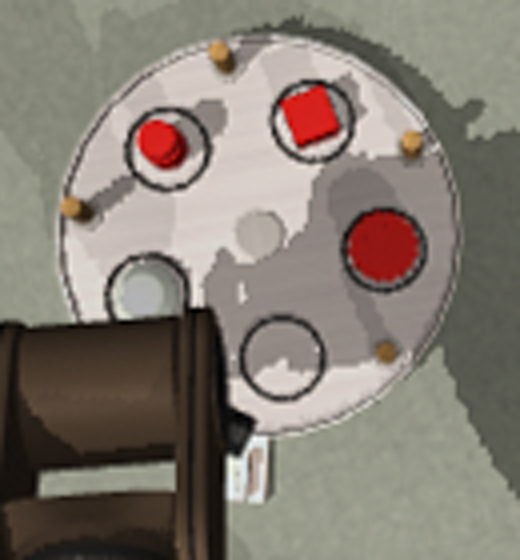

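The peg is held firmly (30 N), and the tray turned about 1° as the fingers closed. The case at (384,250) in the crop now needs about 86° clockwise. The shifts in the tool frame are the same for every arc call.

```bash
cat >> h.py <<'E'
def arc(ths,c=(.5528,.0989)):
    s=get_state(); M=R.from_quat(s["tcp_rot"]).as_matrix(); p=s["eef_pos"]; C=np.r_[c,p[2]]
    for t in ths:
        q=C+R.from_euler('z',-t,degrees=True).apply(p-C); print(t,(M.T@(q-p)*1000).round(1))
E
python3 -c "
from h import *
arc([1,3,6,9,12,15,18,21,24,26,27])"
```

```text
1 [-0.   2.1  0. ]
3 [-0.2  6.2  0. ]
6 [-0.7 12.3  0. ]
9 [-1.6 18.4  0. ]
12 [-2.8 24.5  0. ]
15 [-4.3 30.5  0. ]
18 [-6.1 36.4  0. ]
21 [-8.2 42.2  0. ]
24 [-10.6  47.9   0. ]
26 [-12.4  51.6   0. ]
27 [-13.3  53.5   0. ]
```

```bash
python3 -m crank '[[[0,2,0],1,255],[[0,6,0],3,255],[[-1,12,0],6,255],[[-2,18,0],9,255],[[-3,24.5,0],12,255],[[-4,30.5,0],15,255],[[-6,36.5,0],18,255],[[-8,42,0],21,255],[[-10.5,48,0],24,255],[[-12.5,51.5,0],26,255]]' 
python3 - <<'E'
from h import *
f,W=cam("top"); find(f,W,np.array([.5528,.0989])); s=get_state(); print(s['eef_pos'],s['contact_force'],s['qpos'])
E
```

```text
time: 4.45
eef_pos: [0.4772, 0.1909, 0.0546]
tcp_rot: [0.425, 0.905, 0.0, -0.001]
contact_force: [-3.6, 2.1, 8.1]
opening: 0.122
finger_force: 30.0
red 106 xy [0.6303 0.1305] zmax 0.095 ang 22.2 r 0.0837
red 142 xy [0.608  0.0347] zmax 0.073 ang -49.3 r 0.0847
red 218 xy [0.5098 0.0266] zmax 0.073 ang -120.8 r 0.0841
peg 36 xy [0.6668 0.0709] zmax 0.091 ang -13.8 r 0.1174
peg 35 xy [0.6143 0.199 ] zmax 0.091 ang 58.4 r 0.1174
peg 5 xy [0.618 0.018] zmax 0.066 ang -51.1 r 0.1039
peg 27 xy [ 0.5615 -0.0177] zmax 0.09 ang -85.7 r 0.1169
peg 1 xy [0.558 0.2  ] zmax 0.051 ang 87.1 r 0.1012
peg 3 xy [0.5509 0.2007] zmax 0.058 ang 91.1 r 0.1018
peg 880 xy [0.4283 0.1389] zmax 0.425 ang 162.2 r 0.1308
peg 1 xy [0.5095 0.0044] zmax 0.057 ang -114.6 r 0.1039
peg 3 xy [0.5011 0.0055] zmax 0.067 ang -118.9 r 0.1068
peg 4 xy [0.4905 0.0131] zmax 0.066 ang -126.0 r 0.1061
peg 3 xy [0.4865 0.0209] zmax 0.067 ang -130.3 r 0.1024
peg 26 xy [0.444  0.0537] zmax 0.093 ang -157.4 r 0.1179
tongue 7 xy [0.4409 0.1958] zmax 0.355 ang 139.1 r 0.148
tongue 949 xy [0.3784 0.1525] zmax 0.466 ang 162.9 r 0.1824
tongue 88 xy [0.3904 0.1049] zmax 0.031 ang 177.9 r 0.1625
fin 907 [0.3973 0.1445 0.4204]
[0.47767669 0.19122957 0.05465054] [-1.62264116  3.76968503  4.65872377] [ 0.18207777  0.10908197  2.07514197  0.00294719  0.95766823 -0.51200025]
```

Tracking is good: the tray turned 26° and forces stayed low. I'll repeat the arc twice.

```bash
python3 -m crank '[[[0,2,0],1,255],[[0,6,0],3,255],[[-1,12,0],6,255],[[-2,18,0],9,255],[[-3,24.5,0],12,255],[[-4,30.5,0],15,255],[[-6,36.5,0],18,255],[[-8,42,0],21,255],[[-10.5,48,0],24,255],[[-12.5,51.5,0],26,255]]' 
python3 -m crank '[[[0,2,0],1,255],[[0,6,0],3,255],[[-1,12,0],6,255],[[-2,18,0],9,255],[[-3,24.5,0],12,255],[[-4,30.5,0],15,255],[[-6,36.5,0],18,255],[[-8,42,0],21,255],[[-10.5,48,0],24,255],[[-12.5,51.5,0],26,255]]' 
python3 - <<'E'
from h import *
f,W=cam("top"); find(f,W,np.array([.5528,.0989])); s=get_state(); print(s['eef_pos'],s['contact_force'],s['qpos']); arc([1,2,3,4,5,6,7,8,9,10])
E
```

```text
time: 5.5
eef_pos: [0.5251, 0.2154, 0.0546]
tcp_rot: [0.618, 0.786, 0.002, -0.001]
contact_force: [-2.6, 5.9, 4.6]
opening: 0.12
finger_force: 29.7
time: 6.5
eef_pos: [0.5791, 0.2159, 0.0547]
tcp_rot: [0.779, 0.627, 0.003, -0.001]
contact_force: [0.3, 6.9, 3.5]
opening: 0.122
finger_force: 29.3
red 99 xy [0.6254 0.0551] zmax 0.098 ang -31.1 r 0.0848
red 135 xy [0.5321 0.0167] zmax 0.076 ang -104.1 r 0.0848
red 231 xy [0.4677 0.0916] zmax 0.075 ang -175.1 r 0.0854
peg 124 xy [0.5854 0.1945] zmax 0.375 ang 71.2 r 0.101
peg 35 xy [0.6694 0.11  ] zmax 0.091 ang 5.5 r 0.1171
peg 10 xy [0.6299 0.1639] zmax 0.057 ang 40.1 r 0.1008
peg 1 xy [0.5617 0.1985] zmax 0.366 ang 84.9 r 0.1
peg 30 xy [ 0.5989 -0.009 ] zmax 0.093 ang -66.9 r 0.1173
peg 21 xy [0.5526 0.1997] zmax 0.362 ang 90.1 r 0.1008
peg 1 xy [ 5.379e-01 -1.000e-04] zmax 0.068 ang -98.6 r 0.1001
peg 4 xy [ 0.5278 -0.0017] zmax 0.066 ang -104.0 r 0.1037
peg 614 xy [0.4307 0.1503] zmax 0.493 ang 157.2 r 0.1324
peg 22 xy [0.4639 0.0209] zmax 0.091 ang -138.7 r 0.1183
peg 35 xy [0.4514 0.1585] zmax 0.091 ang 149.5 r 0.1176
peg 7 xy [0.451  0.0798] zmax 0.068 ang -169.4 r 0.1036
peg 1 xy [0.4492 0.1019] zmax 0.065 ang 178.3 r 0.1037
peg 1 xy [0.4467 0.0967] zmax 0.064 ang -178.8 r 0.1061
tongue 619 xy [0.3846 0.1407] zmax 0.529 ang 166.0 r 0.1733
tongue 74 xy [0.3904 0.1057] zmax 0.031 ang 177.6 r 0.1625
tongue 5 xy [0.4037 0.0928] zmax 0.015 ang -177.7 r 0.1492
fin 643 [0.3957 0.1373 0.4881]
[0.57975715 0.215809   0.05474701] [2.36317446 6.51461649 1.86528463] [0.19047082 0.31751007 1.82441938 0.00531246 0.99494063 0.40366274]
1 [-0.   2.1  0. ]
2 [-0.1  4.2  0. ]
3 [-0.2  6.3  0. ]
4 [-0.4  8.4  0. ]
5 [-0.6 10.5  0. ]
6 [-0.8 12.5  0. ]
7 [-1.  14.6  0. ]
8 [-1.3 16.7  0. ]
9 [-1.7 18.8  0. ]
10 [-2.  20.8  0. ]
```

```bash
python3 -m crank '[[[0,1,0],0.5,255],[[0,3,0],1.5,255],[[0,6,0],3,255],[[-0.5,9.5,0],4.5,255],[[-1,12.5,0],6,255],[[-1,14,0],6.7,255],[[-1,15,0],7.2,255],[[-1,15,0],7.2,255],[[-1,15,0],7.2,255],[[-1,15,0],7.2,255]]' 40
python3 - <<'E'
from h import *
f,W=cam("top"); find(f,W,np.array([.5528,.0989])); s=get_state(); print(s['eef_pos'],s['contact_force'])
cv2.imwrite('pics/crop2.png',cv2.resize(f[135:275,215:345],None,fx=4,fy=4,interpolation=2))
E
```

```text
time: 7.55
eef_pos: [0.5938, 0.2117, 0.0548]
tcp_rot: [0.816, 0.578, 0.003, -0.001]
contact_force: [1.4, 5.7, 3.3]
opening: 0.108
finger_force: 39.0
red 99 xy [0.6193 0.0459] zmax 0.097 ang -38.5 r 0.085
red 135 xy [0.5243 0.0204] zmax 0.076 ang -110.0 r 0.0835
red 231 xy [0.4675 0.1011] zmax 0.073 ang 178.5 r 0.0854
peg 259 xy [0.5952 0.1917] zmax 0.377 ang 65.5 r 0.1021
peg 32 xy [0.67   0.0944] zmax 0.092 ang -2.2 r 0.1173
peg 2 xy [0.6464 0.1774] zmax 0.181 ang 40.0 r 0.1222
peg 14 xy [0.6367 0.1534] zmax 0.06 ang 33.0 r 0.1001
peg 29 xy [ 0.5836 -0.0145] zmax 0.093 ang -74.8 r 0.1175
peg 1 xy [0.5249 0.0022] zmax 0.065 ang -106.1 r 0.1007
peg 5 xy [0.5156 0.0032] zmax 0.068 ang -111.2 r 0.1027
peg 681 xy [0.4278 0.1439] zmax 0.503 ang 160.2 r 0.1328
peg 32 xy [0.4601 0.171 ] zmax 0.091 ang 142.1 r 0.1174
peg 26 xy [0.4547 0.0334] zmax 0.09 ang -146.3 r 0.1179
peg 8 xy [0.4494 0.0941] zmax 0.068 ang -177.4 r 0.1035
tongue 644 xy [0.3867 0.1376] zmax 0.535 ang 166.9 r 0.1706
tongue 74 xy [0.3905 0.1048] zmax 0.033 ang 177.9 r 0.1624
tongue 3 xy [0.3749 0.1161] zmax 0.014 ang 174.5 r 0.1787
fin 668 [0.3957 0.1341 0.4966]
[0.59374683 0.21164886 0.05478343] [2.01753436 5.68696175 3.58654378]
```

View pics/crop2.png

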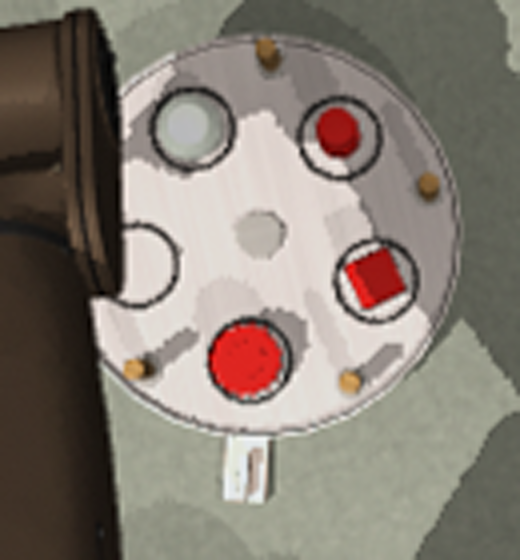

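The case at (248,358) lines up with the fin at (248,470), about 1 mm off its line. Everything is upright and the peg is gripped at about 39 N.

```bash
python3 -c "
from plant import ctrl
print(ctrl.sign_off())"
```

```text
the job is handed in; nothing more can be done
None
```

The tray is turned about 86° clockwise so the pill case stands within about 1 mm of the pointer's line, the other things are upright in their rings, and the gripper still holds a peg at about 39 N; the job is handed in, with no verdict returned.

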